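Close the grinder guard and reset its interlock

ROBOT

A 6-joint arm with a two-finger parallel gripper is mounted at the origin on the work surface. World frame = base frame: x ahead of the robot, y to its left, z up, the work surface at z = 0. Lengths are in m, angles in rad, forces in N, time in s.
With the tool pointing down it reaches from about 0.425 to 0.95 m from the base axis. Payload 3.5 kg.
Tool frame: the origin (TCP) lies on the centre line of the jaws, within the pads' length; the fingertips stand 8 mm ahead of it and the grasp point (between the pads) lies 11 mm behind it; z points along the fingers, y is the line along which they close (so a half turn about z gives the same grasp; the last joint's range is limited). The gripper opens to 85 mm and grips with 20 to 120 N. Pads are 22 mm wide; open, the fingers measure 114 mm over their backs; the gripper's body (76 mm by 85 mm) begins 54 mm behind the grasp point. The pads swing forward as they close: fully open they stand 13 mm farther back than shut.
Start: joints at [1.064, 0.286, 1.577, -0, 1.279, -0.15], TCP at [0.236, 0.632, 0.239] pointing down, gripper open.
Joint ranges: [-2.77, 2.77], [-0.9, 2.22], [0.21, 2.48], [-1.53, 4.67], [0.24, 2.81], [-2.84, 2.84]. Speed limits (rad/s): [2.79, 2.79, 3.14, 3.14, 3.14, 3.14].

INTERFACE

Orientations are given as a unit quaternion [x, y, z, w].
In Python, from plant import ctrl gives the robot as it stands. The module is installed in compiled form; this text tells all that it offers.
- The arm moves only by the tool send_rows, never from a script. Its argument "steps" is a list of rows, each a list of 5 numbers: the shift along the tool's x, y, z in m, then the turn about the tool's z in degrees, then the opening, from -1 (shut) to 1 (fully open). A call has 1 to 12 rows; each row is the pose to reach, as a shift and turn from the pose commanded when the call began, along the tool's axes at that moment; what a row does not reach only later rows make up. A row lasts 1/10 s, in which the tool goes at most 50 mm and 8.59 degrees, less where a joint would pass 70% of its speed; a pose out of reach is approached as far as the arm can. A call with a gripper value outside its range is refused whole. The fingers move at their own pace and stop on an object; "squeeze" is the grip in N (left out, the last holds). Time passes only in rows, so rows that repeat a pose let the fingers close. It gives the time, the measured TCP pose, the force, the opening and the grip force at its end, in the units of the state.
- ctrl.get_state(): the state, without advancing time (a new reading comes with each control period).
- ctrl.read_camera(name): name is "scene" or "top"; returns the picture (480x640x3 uint8, red, green, blue); there is no depth.
- ctrl.calibration(name): a dict with "intrinsics" (3x3 intrinsics, pixels), "k1" (the pictures are not rectified: a ray, as slopes to the right and down, at radius r is drawn at 1 + k1 r^2 times it, then the intrinsics apply), "extrinsics" (4x4, takes a point from world to camera coordinates). Camera axes: x right, y up, looking along -z (the intrinsics and any distortion apply to the point x, -y, -z); pixel columns grow to the right and rows downward; lengths in m; the calibration is good to about 2 mm. A picture is of the moment at which its call begins. calibration takes no time and is no camera call.
- ctrl.sign_off(): hands the job in; it is judged then, once.
The state is a dict: "time": time; "qpos": joint angles; "dq": joint speeds; "joint_efforts": joint torques, N m; "eef_pos": TCP position; "tcp_rot": TCP orientation; "contact_force": force on the tool from outside, world axes, zero at the start; "wrist_torque": the same for the moment, N m; "opening": opening from 0.0 (shut) to 1.0 (fully open); "finger_force": force on a finger pad.
Only numpy, scipy, OpenCV 4.12 (cv2) and the standard library are available. Lean on these libraries where they do the work, as an engineer would, in place of code of your own. Each camera call takes 0.05 s, during which the arm holds its last target. There are 200 camera calls.

TASK

Push the glass grinder's splash guard forward on its bed until its flat tongue is straight and fully home in the slot of the interlock switch, then press the round reset button on the control box all the way down and let it go. Leave the guard home, and do not disturb the other things on the bench.

Things in the scene. Friction and masses are not known exactly. Their poses are not given: they have to be found in the camera images.
- guard: Loose splash guard, about 0.3 kg, slides on the grinder's bed with 1 to 2.5 N. Dark metal foot 120 long (x) x 80 wide (y) x 30 mm high, plain upright faces; origin: centre of its underside. A clear screen in an aluminium frame stands across the foot near its front, x = +46 to +54 mm, top 80 mm up. A flat tongue sticks out of the middle of the front (+x) face. Too wide to grasp by the foot: push it.
- guard_rear (a point): Middle of the foot's rear (-x) face, 60 mm behind the guard's origin, 15 mm up; axes as the guard's. This face and the right (-y) face, 40 mm from the origin, are clear for pushing, low down.
- tongue_tip (a point): Middle of the tongue's front end, 95 mm ahead of the guard's origin, 18 mm up; axes as the guard's. The tongue is a flat level steel strip 35 mm long, 24 wide, 4 thick, its nose narrowed to 18 mm.
- grinder: Glass grinder, fixed. Aluminium bed 12 mm thick, x = -190 to +220, y = -150 to +80 mm of its origin (on the table, under the bed); x points away from the robot. The motor housing (72 mm high, grinding bit to 104 mm above the table) is at x = +70 to +210, y = -145 to -35 mm.
- fence (a point): Middle of the foot of the fence's inner (-y) face. A straight steel bar on the left of the bed along the grinder's x, 230 mm long, 22 mm high above the bed, 12 mm thick, inner face at y = +50 mm of the grinder's origin. With the guard's left (+y) face flat against it, the tongue is square to the slot and in line with it.
- switch_top (a point): Middle of the top of the grey interlock switch on the bed: 58 long (x), 60 wide, 37 mm high above the bed, its slotted face towards the robot (-x of the grinder).
- slot (a point): Centre of the slot's mouth in the switch's -x face: x = +60, y = +10 mm of the grinder's origin, 30 mm above the table, 18 mm above the bed; axes as the grinder's. Slot 28 wide, 9.6 high, 46 mm deep along +x, mouth flared to about 36 mm wide. Fully home, the guard's foot meets the switch's face and the tongue's tip is 35 mm inside (+x).
- control_box: Black control box 130 (x) x 110 (y) x 55 mm high, fixed, left or right of the grinder (a fixed carton of gloves, 120 x 120 x 70 mm, is on the other side). Origin: centre of underside. The reset button is on top, on the half nearer the robot; the grey dial (26 mm across, 16 mm high) and lamp on the farther half play no part.
- reset_top (a point): Centre of the top of the reset button: round, 28 mm across, flat, pressed straight down. Springs back up when let go.
- reset (a joint): Travel of the reset button: 0 = up, 0.006 m = fully down, which takes 5 N.
- nail_block: Softwood block 60 x 160 x 38 mm with two nails standing in one end (top of the nails 88 mm). Bystander.
- flux_jar: Small closed jar, 48 mm across, 50 mm tall. Bystander.
- glass_piece: Flat piece of green glass, about 75 x 70 x 5 mm, lying on the table. Bystander.
- brush: Flux brush, 150 mm long, lying on the table along its x axis. Bystander.
- solder_spool: Spool standing on end, 52 mm across, 40 mm tall. Bystander.
- glass_offcut: Offcut of amber glass 35 x 30 x 6 mm, lying on the grinder's bed near its right edge. Bystander.

How it is judged:
On the way, in this order (a step that is already met when the one before it is completed fails the run):
1. the guard's tongue is straight and fully home in the interlock switch, while the reset button is up (x of tongue_tip in the frame of slot above 0.03 m and y of tongue_tip in the frame of slot between -0.004 and 0.004 m and z of tongue_tip in the frame of slot between -0.004 and 0.004 m and angle between the x axis of guard and the x axis of grinder, either way round below 0.07 rad and linear speed of guard below 0.01 m/s and value of joint reset below 0.002 m), for 0.2 s.
2. the reset button is pressed all the way down while the tongue is home (x of tongue_tip in the frame of slot above 0.03 m and y of tongue_tip in the frame of slot between -0.004 and 0.004 m and z of tongue_tip in the frame of slot between -0.004 and 0.004 m and angle between the x axis of guard and the x axis of grinder, either way round below 0.07 rad and value of joint reset above 0.0048 m), for 0.05 s.
At the end, for the whole second after the job is handed in: The tongue's tip is more than 30 mm inside the slot (35 mm is fully home), within 4 mm sideways and in height of the slot's centre, the guard within 0.07 rad of the grinder's direction, flat on the bed and at rest, and the reset button is up again (all of step 1 and angle between guard's own z axis and vertical below 0.06 rad); the robot touches nothing.
It fails at once if another loose thing on the bench is shifted by more than 25 mm (distance of any of nail_block, flux_jar, glass_piece, brush, solder_spool, glass_offcut from where it was at the start of the episode above 0.025 m).
It also fails if it takes over 56 s, if anything falls off the work surface, if the arm or the gripper's body presses on something with over 40 N, if the wrist force passes 120 N, or if a joint passes its speed limit or range.

## Working session

There is one attempt and no reset: what is moved stays moved. The work goes in short steps, Python scripts to look and compute and a tool call to move; the robot and the scene stay as the last step left them, time stands still between calls to the robot, and variables do not carry over. Pictures are saved under pics/ and viewed, at most 10 in all, crops included, and the job is handed in when it is done.

Besides the shell and the picture viewer there is one more tool, called after "Emit:" in YAML: its name, and indented under it one key for each argument. send_rows: Moves the arm, as the interface text tells. Its arguments: {"type":"object","properties":{"steps":{"type":"array","items":{"type":"array","items":{"type":"number"}}},"squeeze":{"type":"number"}},"required":["steps"]}

```bash
mkdir -p pics
cat > h.py <<'E'
import numpy as np, cv2
from plant import ctrl
def snap(name,f=None):
    im=ctrl.read_camera(name)
    if f: cv2.imwrite('pics/'+f,cv2.cvtColor(im,cv2.COLOR_RGB2BGR))
    return im
def ray(name,u,v):
    c=ctrl.calibration(name);K=np.array(c['intrinsics']);E=np.array(c['extrinsics'])
    p=cv2.undistortPoints(np.array([[[u,v]]],float),K,np.array([c['k1'],0,0,0],float))[0,0]
    d=E[:3,:3].T@np.array([p[0],-p[1],-1]);o=-E[:3,:3].T@E[:3,3]
    return o,d
def onz(name,u,v,z):
    o,d=ray(name,u,v);return o+d*(z-o[2])/d[2]
def proj(name,P):
    c=ctrl.calibration(name);K=np.array(c['intrinsics']);E=np.array(c['extrinsics'])
    q=E[:3,:3]@np.array(P)+E[:3,3];x,y=q[0]/-q[2],-q[1]/-q[2];s=1+c['k1']*(x*x+y*y)
    return (K@[x*s,y*s,1])[:2]
E
python3 - <<'E'
from h import *
snap('top','t0.png');snap('scene','s0.png')
for n in('top','scene'):print(ray(n,320,240),ctrl.calibration(n)['k1'])
print(ctrl.get_state())
E
```

```text
(array([ 0.39881564, -0.06439226,  1.30297534]), array([ 0.08160457, -0.02800339, -0.99632704])) 0.05604421410070424
(array([0.96134866, 0.47489121, 0.97368531]), array([-0.38253454, -0.45213087, -0.80613637])) 0.023895416306261477
{'time': 0.1, 'qpos': array([ 1.06401614e+00,  2.87090376e-01,  1.57801298e+00, -1.15292130e-05,
        1.27859596e+00, -1.50023418e-01]), 'dq': array([-0.00061187, -0.00259389, -0.00501645, -0.00195191,  0.0015637 ,
       -0.00011016]), 'joint_efforts': array([ 1.83160300e-03, -4.07298017e+01, -2.93701315e+01, -6.92504818e-05,
        3.39111393e-03,  8.98332161e-06]), 'eef_pos': array([0.23544565, 0.63199956, 0.23808615]), 'tcp_rot': array([ 1.77432186e-01,  9.84132466e-01, -9.98819471e-04, -3.34507817e-04]), 'contact_force': array([-0.50797403, -0.09967354, -0.12718943]), 'wrist_torque': array([-0.03194669, -0.06054427,  0.0184735 ]), 'finger_force': 0.0, 'opening': 0.999876136528658}
```

View pics/t0.png

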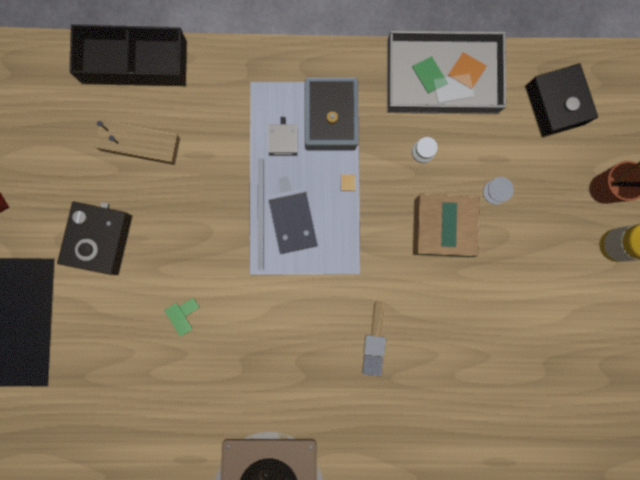

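View pics/s0.png

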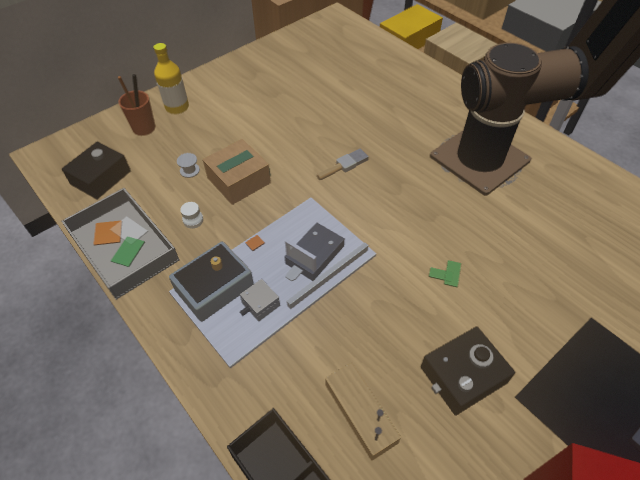

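The top view (up = +x, left = +y) shows the bed spanning about (250,82)–(360,274). The guard is at (293,222), turned slightly left with its tongue at (285,184). The switch is at (283,138) and the fence at column ~261. The control box is at (95,238) with a ring-shaped button at (87,250). The scene view shows the same layout.

Run:
```python
from h import *
t=cv2.imread('pics/t0.png');s=cv2.imread('pics/s0.png')
a=cv2.resize(t[110:280,235:375],None,fx=3,fy=3,interpolation=cv2.INTER_CUBIC)
b=cv2.resize(t[195:280,50:140],None,fx=3.5,fy=3.5,interpolation=cv2.INTER_CUBIC)
c=cv2.resize(s[320:415,415:520],None,fx=3,fy=3,interpolation=cv2.INTER_CUBIC)
o=np.zeros((600,760,3),np.uint8)
for im,x,y in((a,0,0),(b,430,0),(c,430,305)):
    im=im[:600-y];o[y:y+im.shape[0],x:x+im.shape[1]]=im
cv2.imwrite('pics/c0.png',o)
# bed corners
hsv=cv2.cvtColor(t,cv2.COLOR_BGR2HSV)
m=cv2.inRange(hsv,(100,15,120),(135,90,255));m[:,:240]=0;m[:,370:]=0;m[:70]=0;m[290:]=0
p=cv2.findNonZero(m);r=cv2.minAreaRect(p);
for q in cv2.boxPoints(r):print('bed',q,onz('top',*q,0.012))
# guard foot dark
g=cv2.inRange(t,(0,0,0),(90,90,90));g[:190]=0;g[260:]=0;g[:,:262]=0;g[:,330:]=0
cs,_=cv2.findContours(g,cv2.RETR_EXTERNAL,2);k=max(cs,key=cv2.contourArea)
for q in cv2.boxPoints(cv2.minAreaRect(k)):print('guard',q,onz('top',*q,0.042))
```

```text
bed [250.  78.] [0.84861776 0.05130513 0.012     ]
bed [358.  78.] [ 0.85243145 -0.17876281  0.012     ]
bed [358. 273.] [ 0.43639087 -0.18053514  0.012     ]
bed [250. 273.] [0.43415587 0.04422826 0.012     ]
guard [269.59897 200.08395] [0.58312044 0.00432465 0.042     ]
guard [304.77878 192.72073] [ 0.59929602 -0.0676742   0.042     ]
guard [315.7933  245.34561] [ 0.49104514 -0.09133258  0.042     ]
guard [280.6135  252.70883] [ 0.47522097 -0.01975308  0.042     ]
```

View pics/c0.png

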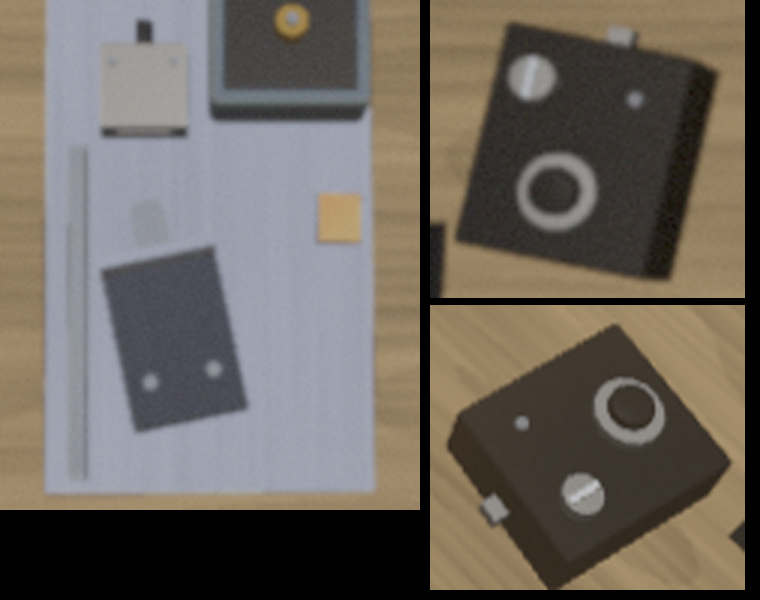

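The crop shows the foot (corners about (102,270), (214,247), (247,408), (135,432) in the crop), the fence's inner edge at column 86, the switch and its front face at row 130. The black button cap sits inside a light ring at (557,190) top and (632,406) scene crop.

Run:
```python
from h import *
A=lambda x,y:(234.83+(x+.5)/3-.0,109.83+(y+.5)/3)
for n,(x,y),z in(('fence far',(86,148),.034),('fence near',(86,477),.034),('sw frontL',(102,129),.049),('sw frontR',(187,129),.049),('sw backL',(102,43),.049),('sw backR',(187,43),.049),
 ('FL',(102,270),.042),('FR',(214,247),.042),('RR',(247,408),.042),('RL',(135,432),.042),('bedRL',(45,494),.012),('bedRR',(375,494),.012),('offcut',(340,218),.018)):
    print(n,onz('top',*A(x,y),z).round(4))
B=lambda x,y:(49.64+(x-430+.5)/3.5,194.64+(y+.5)/3.5)
C=lambda x,y:(414.83+(x-430+.5)/3,319.83+(y-305+.5)/3)
def tri(p,q):
    o1,d1=ray('top',*p);o2,d2=ray('scene',*q)
    s=np.linalg.lstsq(np.c_[d1,-d2],o2-o1,rcond=None)[0];a=o1+s[0]*d1;b=o2+s[1]*d2;return (a+b)/2,np.linalg.norm(a-b)
print('cap',tri(B(555,189),C(632,406)),'ring',tri(B(557,191),C(629,411)))
for z in(.055,.06,.065,.07):print(z,onz('top',*B(556,190),z).round(4),onz('scene',*C(632,406),z).round(4))
```

```text
fence far [0.6694 0.0183 0.034 ]
fence near [0.442  0.0147 0.034 ]
sw frontL [0.6795 0.0066 0.049 ]
sw frontR [ 0.6803 -0.0515  0.049 ]
sw backL [0.7392 0.0075 0.049 ]
sw backR [ 0.7402 -0.0508  0.049 ]
FL [0.5833 0.0056 0.042 ]
FR [ 0.6001 -0.0709  0.042 ]
RR [ 0.4897 -0.0945  0.042 ]
RL [ 0.4726 -0.0185  0.042 ]
bedRL [0.4307 0.0442 0.012 ]
bedRR [ 0.433  -0.1847  0.012 ]
offcut [ 0.6256 -0.159   0.018 ]
cap (array([0.47631202, 0.36384118, 0.07057439]), np.float64(0.0035764576307690528)) ring (array([0.47607643, 0.36444804, 0.06361915]), np.float64(0.0020507057886400425))
0.055 [0.4778 0.3671 0.055 ] [0.4666 0.3633 0.055 ]
0.06 [0.4775 0.3654 0.06  ] [0.4693 0.3639 0.06  ]
0.065 [0.4771 0.3637 0.065 ] [0.472  0.3645 0.065 ]
0.07 [0.4768 0.362  0.07  ] [0.4747 0.3651 0.07  ]
```

```bash
cat >> h.py <<'E'
from scipy.spatial.transform import Rotation as R
def to(P,yaw=None):
    s=ctrl.get_state();M=R.from_quat(s['tcp_rot']).as_matrix()
    y=np.degrees(np.arctan2(M[1,1],M[0,1]));d=M.T@(np.array(P)-s['eef_pos'])
    print((d*1000).round(1),'mm turn',None if yaw is None else round(y-yaw,2),'pos',s['eef_pos'].round(4),'yaw',round(y,2),'F',s['contact_force'].round(1),'op',round(float(s['opening']),2),'t',s['time'])
E
python3 - <<'E'
from h import *
to((.48,.36,.2),0.85);to((.525,-.135,.2),0.85);to((.525,-.135,.03),0.85)
E
```

```text
[-324.2 -169.4   38.3] mm turn 68.71 pos [0.2354 0.632  0.2381] yaw 69.56 F [-0.5 -0.1 -0.1] op 1.0 t 0.1
[-539.2 -617.5   39.2] mm turn 68.71 pos [0.2354 0.632  0.2381] yaw 69.56 F [-0.5 -0.1 -0.1] op 1.0 t 0.1
[-539.2 -617.1  209.2] mm turn 68.71 pos [0.2354 0.632  0.2381] yaw 69.56 F [-0.5 -0.1 -0.1] op 1.0 t 0.1
```

Emit:
send_rows:
  steps:
    - [-324,-169,38,69,-0.1]
    - [-324,-169,38,69,-0.1]
    - [-324,-169,38,69,-0.1]
    - [-324,-169,38,69,-0.1]
    - [-324,-169,38,69,-0.1]
    - [-324,-169,38,69,-0.1]
    - [-324,-169,38,69,-0.1]
    - [-324,-169,38,69,-0.1]
    - [-324,-169,38,69,-0.1]

```text
time: 1.0
eef_pos: [0.536, 0.2981, 0.1922]
tcp_rot: [0.705, 0.71, -0.0, -0.0]
contact_force: [-0.5, 0.3, 0.3]
opening: 0.442
finger_force: 0.0
```

Run:
```python
from h import *
print(ctrl.get_state()['dq'])
to((.48,.36,.2),0.85);to((.525,-.135,.2),0.85)
```

```text
[-0.77493854  0.25258713 -0.19752095  0.00106088 -0.06474804 -0.80620809]
[ 62.3 -55.6  -7.8] mm turn -0.45 pos [0.536  0.2981 0.1922] yaw 0.4 F [-0.5  0.3  0.3] op 0.44 t 1.0
[-433.   -14.1   -7.8] mm turn -0.45 pos [0.536  0.2981 0.1922] yaw 0.4 F [-0.5  0.3  0.3] op 0.44 t 1.0
```

Emit:
send_rows:
  steps:
    - [0,0,0,0,-0.1]
    - [0,0,0,0,-0.1]
    - [0,0,0,0,-0.1]

```text
time: 1.3
eef_pos: [0.5345, 0.3006, 0.1925]
tcp_rot: [0.703, 0.711, -0.0, -0.0]
contact_force: [0.1, 0.0, 0.2]
opening: 0.447
finger_force: 0.0
```

Run:
```python
from h import *
print(ctrl.get_state()['dq'].round(3))
to((.48,.36,.2),0.85);to((.525,-.135,.2),0.85);to((.525,-.135,.03),0.85)
```

```text
[ 0.022 -0.007 -0.001 -0.002 -0.003 -0.   ]
[ 60.  -53.9  -7.5] mm turn -0.25 pos [0.5345 0.3006 0.1925] yaw 0.6 F [0.1 0.  0.2] op 0.45 t 1.3
[-435.4  -14.1   -7.6] mm turn -0.25 pos [0.5345 0.3006 0.1925] yaw 0.6 F [0.1 0.  0.2] op 0.45 t 1.3
[-435.5  -13.9  162.4] mm turn -0.25 pos [0.5345 0.3006 0.1925] yaw 0.6 F [0.1 0.  0.2] op 0.45 t 1.3
```

The arm travelled 1.22 times the commanded shift on every axis, though the turn came out right. I'll scale the commands down by 1.22 and check that on the next move.

Emit:
send_rows:
  steps:
    - [-350,-11,-6,0,-0.1]
    - [-350,-11,-6,0,-0.1]
    - [-350,-11,-6,0,-0.1]
    - [-350,-11,-6,0,-0.1]
    - [-350,-11,-6,0,-0.1]
    - [-350,-11,-6,0,-0.1]
    - [-350,-11,-6,0,-0.1]
    - [-350,-11,-6,0,-0.1]
    - [-350,-11,-6,0,-0.1]
    - [-350,-11,-6,0,-0.1]
    - [-350,-11,-6,0,-0.1]

```text
time: 2.4
eef_pos: [0.5237, -0.2499, 0.2027]
tcp_rot: [0.703, 0.712, 0.0, 0.0]
contact_force: [-0.4, 0.7, -0.1]
opening: 0.449
finger_force: 0.0
```

Run:
```python
from h import *
print(ctrl.get_state()['dq'].round(3))
to((.525,-.135,.2),0.85);to((.525,-.135,.03),0.85)
```

```text
[-0.748  0.415 -0.467  0.003  0.047 -0.743]
[114.9   2.8   2.7] mm turn -0.13 pos [ 0.5237 -0.2499  0.2027] yaw 0.72 F [-0.4  0.7 -0.1] op 0.45 t 2.4
[114.9   2.6 172.7] mm turn -0.13 pos [ 0.5237 -0.2499  0.2027] yaw 0.72 F [-0.4  0.7 -0.1] op 0.45 t 2.4
```

It covered exactly 50 mm per row and was still moving when the call ended, so the true gain may be larger than 1.22. I'll measure it with a small move in free air.

Emit:
send_rows:
  steps:
    - [0,0,0,0,-0.1]
    - [0,0,0,0,-0.1]
    - [0,0,0,0,-0.1]
    - [0,0,0,0,-0.1]

```text
time: 2.8
eef_pos: [0.5237, -0.2477, 0.2021]
tcp_rot: [0.703, 0.712, 0.0, -0.0]
contact_force: [0.5, -0.2, 0.9]
opening: 0.45
finger_force: 0.0
```

Emit:
send_rows:
  steps:
    - [20,0,10,0,-0.1]
    - [20,0,10,0,-0.1]
    - [20,0,10,0,-0.1]
    - [20,0,10,0,-0.1]
    - [20,0,10,0,-0.1]

```text
time: 3.3
eef_pos: [0.5207, -0.0231, 0.09]
tcp_rot: [0.703, 0.711, 0.0, 0.0]
contact_force: [0.7, -0.0, -0.3]
opening: 0.448
finger_force: 0.0
```

The fault was mine: shifts are in metres and I was sending millimetres, so each row just ran at its 50 mm cap. There is no real gain. No contact resulted. From here I'll use metres.

Emit:
send_rows:
  steps:
    - [0,0,-0.08,0,-0.1]
    - [0,0,-0.08,0,-0.1]
    - [-0.112,0.003,-0.08,0,-0.1]
    - [-0.112,0.003,-0.08,0,-0.1]
    - [-0.112,0.003,-0.08,0,-0.1]
    - [-0.112,0.003,-0.08,0,-0.1]
    - [-0.112,0.003,-0.08,0,-0.1]

```text
time: 4.0
eef_pos: [0.5249, -0.1367, 0.17]
tcp_rot: [0.703, 0.711, 0.0, -0.001]
contact_force: [0.7, 0.4, 0.1]
opening: 0.449
finger_force: 0.0
```

```bash
sed -i "s/(d\*1000).round(1),'mm turn'/d.round(4),'m turn'/" h.py
python3 - <<'E'
from h import *
to((.525,-.135,.03),0.85)
snap('top','t1.png')
E
```

```text
[0.0016 0.0002 0.14  ] m turn -0.24 pos [ 0.5249 -0.1367  0.17  ] yaw 0.61 F [0.7 0.4 0.1] op 0.45 t 4.0
```

View pics/t1.png

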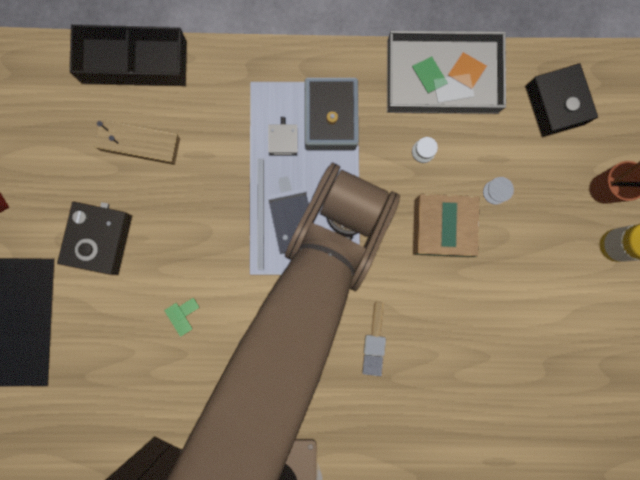

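The picture shows the arm over the right part of the bed at about (350,215). The guard, still tilted at (290,220), and all the bystanders are where they were. Next I lower to the bed beside the guard.

Emit:
send_rows:
  steps:
    - [0,0,0.04,0,-0.1]
    - [0,0,0.08,0,-0.1]
    - [0,0,0.11,0,-0.1]
    - [0,0,0.13,0,-0.1]
    - [0,0,0.14,0,-0.1]
    - [0,0,0.14,0,-0.1]
    - [0,0,0.14,0,-0.1]

```text
time: 4.75
eef_pos: [0.526, -0.1379, 0.0314]
tcp_rot: [0.703, 0.711, 0.0, 0.001]
contact_force: [-0.5, 1.3, 0.6]
opening: 0.448
finger_force: 0.0
```

Run:
```python
from h import *
to((.525,-.076,.03),0.85)
```

```text
[ 0.0619 -0.0004  0.0013] m turn -0.23 pos [ 0.526  -0.1379  0.0314] yaw 0.62 F [-0.5  1.3  0.6] op 0.45 t 4.75
```

Now push towards the fence slowly, stopping about 7 mm short of the predicted flush position.

Emit:
send_rows:
  steps:
    - [0.01,0,0,0,-0.1]
    - [0.02,0,0,0,-0.1]
    - [0.026,0,0,0,-0.1]
    - [0.031,0,0,0,-0.1]
    - [0.036,0,0,0,-0.1]
    - [0.041,0,0,0,-0.1]
    - [0.046,0,0,0,-0.1]
    - [0.051,0,0,0,-0.1]
    - [0.055,0,0,0,-0.1]
    - [0.055,0,0,0,-0.1]

```text
time: 5.75
eef_pos: [0.5247, -0.0826, 0.0303]
tcp_rot: [0.704, 0.711, 0.0, -0.0]
contact_force: [0.5, 0.4, 0.3]
opening: 0.447
finger_force: 0.0
```

Emit:
send_rows:
  steps:
    - [0.001,0,0,0,-0.1]
    - [0.002,0,0,0,-0.1]
    - [0.003,0,0,0,-0.1]
    - [0.004,0,0,0,-0.1]
    - [0.004,0,0,0,-0.1]

```text
time: 6.25
eef_pos: [0.5246, -0.0792, 0.0303]
tcp_rot: [0.704, 0.71, -0.0, -0.0]
contact_force: [-0.0, -0.0, -0.3]
opening: 0.452
finger_force: 0.3
```

Emit:
send_rows:
  steps:
    - [0.001,0,0,0,-0.1]
    - [0.002,0,0,0,-0.1]
    - [0.003,0,0,0,-0.1]
    - [0.003,0,0,0,-0.1]

```text
time: 6.65
eef_pos: [0.5247, -0.076, 0.0304]
tcp_rot: [0.704, 0.711, 0.0, -0.0]
contact_force: [-0.7, -0.6, -0.1]
opening: 0.453
finger_force: 0.2
```

Emit:
send_rows:
  steps:
    - [0.001,0,0,0,-0.1]
    - [0.002,0,0,0,-0.1]
    - [0.002,0,0,0,-0.1]

```text
time: 6.95
eef_pos: [0.5247, -0.0741, 0.0304]
tcp_rot: [0.704, 0.71, 0.0, 0.0]
contact_force: [0.1, -0.1, 0.4]
opening: 0.449
finger_force: 0.2
```

Run:
```python
from h import *
to((.525,-.076,.03),0.85)
t=snap('top');s=snap('scene')
o=np.zeros((600,800,3),np.uint8)
a=cv2.resize(t[110:280,235:375],None,fx=3,fy=3,interpolation=3);b=cv2.resize(s[200:340,250:385],None,fx=2.8,fy=2.8,interpolation=3)
o[:a.shape[0],:a.shape[1]]=a;o[:b.shape[0],422:422+b.shape[1]]=b
cv2.imwrite('pics/c1.png',o[:,:,::-1])
```

```text
[-0.0019  0.0003  0.0004] m turn -0.3 pos [ 0.5247 -0.0741  0.0304] yaw 0.55 F [ 0.1 -0.1  0.4] op 0.45 t 6.95
```

View pics/c1.png

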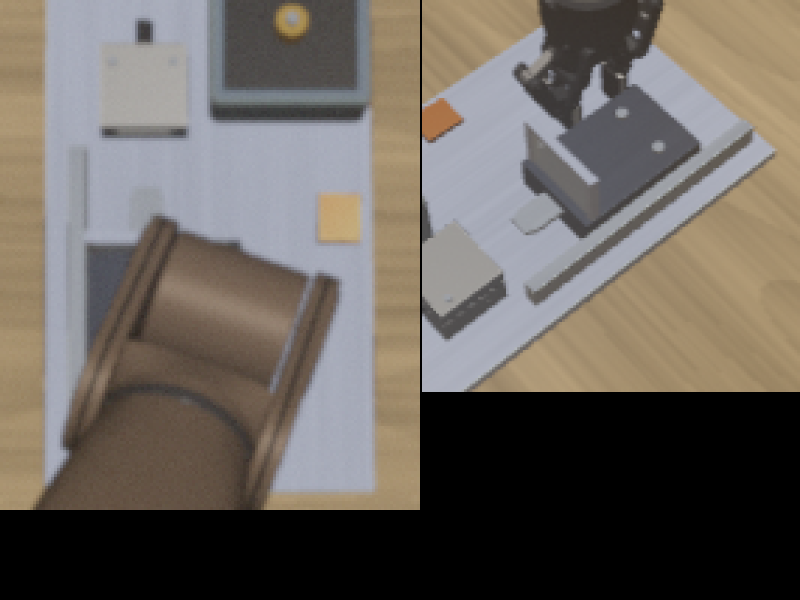

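The guard now lies parallel to the fence, its left edge at crop column 87 against the fence's inner edge at 86. The tongue is at (146,195), in line with the switch at (144,130). I'll press 1–3 mm more until the fence pushes back.

Emit:
send_rows:
  steps:
    - [0.001,0,0,0,-0.1]
    - [0.001,0,0,0,-0.1]

```text
time: 7.25
eef_pos: [0.5247, -0.0732, 0.0305]
tcp_rot: [0.704, 0.711, 0.0, 0.0]
contact_force: [0.4, -0.6, -0.6]
opening: 0.455
finger_force: 0.3
```

Emit:
send_rows:
  steps:
    - [0.001,0,0,0,-0.1]
    - [0.001,0,0,0,-0.1]

```text
time: 7.45
eef_pos: [0.5249, -0.0728, 0.0306]
tcp_rot: [0.703, 0.711, -0.0, 0.001]
contact_force: [0.3, -3.7, -0.3]
opening: 0.452
finger_force: 1.6
```

Emit:
send_rows:
  steps:
    - [0.0005,0,0,0,-0.1]
    - [0.001,0,0,0,-0.1]

```text
time: 7.65
eef_pos: [0.5251, -0.0726, 0.0308]
tcp_rot: [0.703, 0.711, -0.001, 0.002]
contact_force: [0.5, -7.3, 0.0]
opening: 0.455
finger_force: 3.9
```

It is flush, with 7 N from the fence. Next I back off, rise, turn a quarter and go behind the guard.

Emit:
send_rows:
  steps:
    - [-0.02,0,0,0,-0.1]
    - [-0.05,0,0,0,-0.1]
    - [-0.05,0,-0.04,0,-0.4]
    - [-0.05,0,-0.08,0,-0.4]
    - [-0.05,0,-0.12,-8,-0.4]
    - [-0.05,-0.04,-0.12,-16,-0.4]
    - [-0.02,-0.08,-0.12,-24,-0.4]
    - [0.02,-0.08,-0.12,-32,-0.4]
    - [0.042,-0.08,-0.12,-40,-0.4]
    - [0.042,-0.08,-0.12,-48,-0.4]
    - [0.042,-0.08,-0.12,-56,-0.4]
    - [0.042,-0.08,-0.12,-64,-0.4]

```text
time: 8.85
eef_pos: [0.4439, -0.029, 0.1504]
tcp_rot: [0.217, 0.976, 0.001, -0.0]
contact_force: [1.3, 0.1, 1.7]
opening: 0.299
finger_force: 0.0
```

Emit:
send_rows:
  steps:
    - [0,0,0,-8,-0.4]
    - [0,0,0,-16,-0.4]
    - [0,0,0,-24,-0.4]
    - [0,0,0,-26,-0.4]
    - [0,0,0,-26,-0.4]

```text
time: 9.35
eef_pos: [0.4439, -0.0294, 0.1503]
tcp_rot: [-0.005, 1.0, 0.001, -0.0]
contact_force: [0.1, 0.7, 0.1]
opening: 0.297
finger_force: 0.0
```

Run:
```python
from h import *
to((.445,-.028,.03),90.85)
snap('top','t2.png')
t=cv2.imread('pics/t2.png');cv2.imwrite('pics/c2.png',cv2.resize(t[110:280,235:375],None,fx=3,fy=3,interpolation=2))
```

```text
[-0.0011  0.0012  0.1203] m turn -0.31 pos [ 0.4439 -0.0294  0.1503] yaw 90.54 F [0.1 0.7 0.1] op 0.3 t 9.35
```

View pics/c2.png

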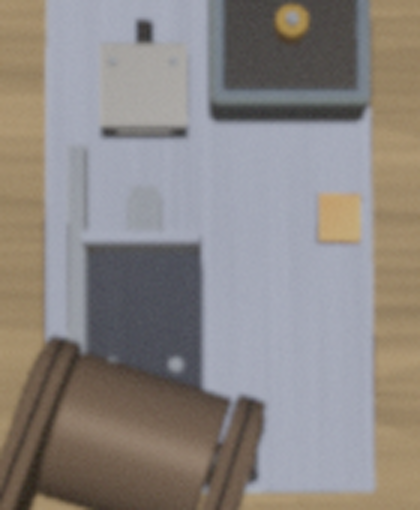

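The guard is straight along the fence: foot edges at crop columns 87 and 201, foot front at row ~240. The tongue at (145,207) lines up with the switch centre at 144. The foot needs about 75 mm of travel to reach the switch. I'll descend behind it and push.

Emit:
send_rows:
  steps:
    - [0.002,0.001,0.04,-0.3,-0.4]
    - [0.002,0.001,0.08,-0.3,-0.4]
    - [0.002,0.001,0.11,-0.3,-0.4]
    - [0.002,0.001,0.12,-0.3,-0.4]
    - [0.002,0.001,0.12,-0.3,-0.4]
    - [0.002,0.001,0.12,-0.3,-0.4]

```text
time: 10.0
eef_pos: [0.4434, -0.0293, 0.0317]
tcp_rot: [-0.007, 1.0, -0.0, 0.001]
contact_force: [-0.3, 0.1, -0.5]
opening: 0.301
finger_force: 0.0
```

Emit:
send_rows:
  steps:
    - [-0.01,0,0,0,-0.4]
    - [-0.02,0,0,0,-0.4]
    - [-0.027,0,0,0,-0.4]
    - [-0.034,0,0,0,-0.4]
    - [-0.041,0,0,0,-0.4]
    - [-0.048,0,0,0,-0.4]
    - [-0.055,0,0,0,-0.4]
    - [-0.06,0,0,0,-0.4]
    - [-0.06,0,0,0,-0.4]

```text
time: 10.9
eef_pos: [0.5033, -0.0282, 0.0305]
tcp_rot: [-0.007, 1.0, -0.0, 0.001]
contact_force: [-0.9, -0.3, 0.2]
opening: 0.3
finger_force: 0.0
```

Run:
```python
from h import *
to((.549,-.028,.03),90.85)
t=snap('top');s=snap('scene')
o=np.zeros((600,800,3),np.uint8)
a=cv2.resize(t[110:280,235:375],None,fx=3,fy=3,interpolation=3);b=cv2.resize(s[200:340,230:365],None,fx=2.8,fy=2.8,interpolation=3)
o[:a.shape[0],:a.shape[1]]=a;o[:b.shape[0],422:422+b.shape[1]]=b
cv2.imwrite('pics/c3.png',o[:,:,::-1])
```

```text
[-0.0457 -0.0005  0.0006] m turn 0.01 pos [ 0.5033 -0.0282  0.0305] yaw 90.86 F [-0.9 -0.3  0.2] op 0.3 t 10.9
```

View pics/c3.png

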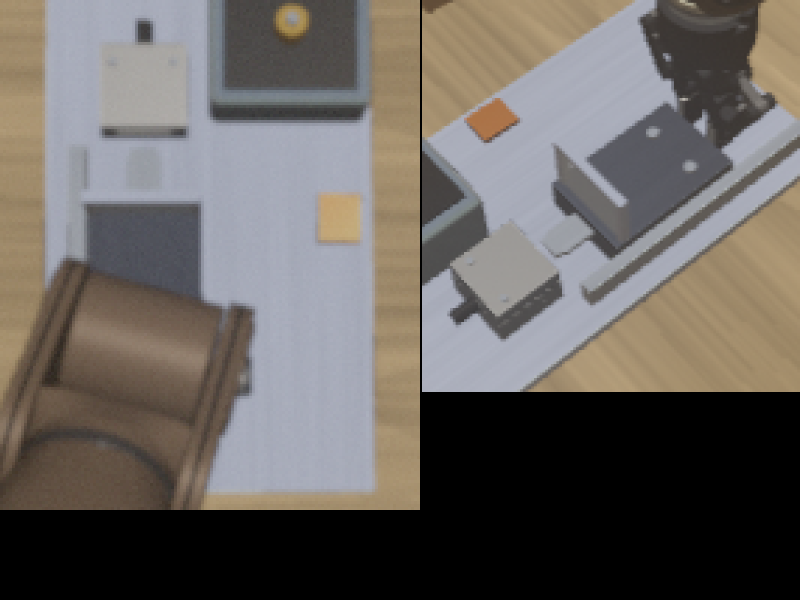

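The guard is still straight against the fence, and the tongue tip at crop row 147 is just ahead of the slot face at row 130. I continue the push.

Emit:
send_rows:
  steps:
    - [-0.005,0,0,0,-0.4]
    - [-0.01,0,0,0,-0.4]
    - [-0.015,0,0,0,-0.4]
    - [-0.02,0,0,0,-0.4]
    - [-0.024,0,0,0,-0.4]
    - [-0.028,0,0,0,-0.4]
    - [-0.032,0,0,0,-0.4]
    - [-0.035,0,0,0,-0.4]
    - [-0.035,0,0,0,-0.4]

```text
time: 11.9
eef_pos: [0.538, -0.0277, 0.0306]
tcp_rot: [-0.007, 1.0, -0.0, 0.001]
contact_force: [-0.2, 0.8, -1.3]
opening: 0.304
finger_force: 0.0
```

Emit:
send_rows:
  steps:
    - [-0.002,0,0,0,-0.4]
    - [-0.004,0,0,0,-0.4]
    - [-0.004,0,0,0,-0.4]

```text
time: 12.2
eef_pos: [0.5415, -0.0276, 0.0305]
tcp_rot: [-0.008, 1.0, -0.0, 0.0]
contact_force: [-0.9, 0.2, -0.3]
opening: 0.297
finger_force: 0.4
```

Emit:
send_rows:
  steps:
    - [-0.002,0,0,0,-0.4]
    - [-0.003,0,0,0,-0.4]
    - [-0.003,0,0,0,-0.4]

```text
time: 12.5
eef_pos: [0.5444, -0.0275, 0.0304]
tcp_rot: [-0.007, 1.0, 0.0, 0.0]
contact_force: [-1.0, -0.0, 0.4]
opening: 0.296
finger_force: 0.5
```

Emit:
send_rows:
  steps:
    - [-0.001,0,0,0,-0.4]
    - [-0.002,0,0,0,-0.4]
    - [-0.002,0,0,0,-0.4]

```text
time: 12.8
eef_pos: [0.5464, -0.0275, 0.0304]
tcp_rot: [-0.007, 1.0, -0.0, 0.0]
contact_force: [-0.9, -0.1, 0.1]
opening: 0.298
finger_force: 0.5
```

Emit:
send_rows:
  steps:
    - [-0.001,0,0,0,-0.4]
    - [-0.002,0,0,0,-0.4]
    - [-0.002,0,0,0,-0.4]

```text
time: 13.1
eef_pos: [0.5484, -0.0275, 0.0304]
tcp_rot: [-0.007, 1.0, -0.0, 0.0]
contact_force: [-0.7, -0.1, 0.7]
opening: 0.299
finger_force: 0.4
```

Emit:
send_rows:
  steps:
    - [-0.001,0,0,0,-0.4]
    - [-0.002,0,0,0,-0.4]
    - [-0.002,0,0,0,-0.4]

```text
time: 13.4
eef_pos: [0.5493, -0.0274, 0.0303]
tcp_rot: [-0.008, 1.0, 0.0, -0.002]
contact_force: [-4.8, -0.1, 3.2]
opening: 0.294
finger_force: 2.5
```

A force appears right at the predicted home position (0.549). I press 1 mm more to confirm, hold, then look.

Emit:
send_rows:
  steps:
    - [-0.001,0,0,0,-0.4]
    - [-0.001,0,0,0,-0.4]

```text
time: 13.6
eef_pos: [0.5494, -0.0274, 0.0302]
tcp_rot: [-0.008, 1.0, 0.0, -0.003]
contact_force: [-7.6, -1.2, 5.3]
opening: 0.298
finger_force: 3.7
```

Run:
```python
from h import *
to((.549,-.028,.03),90.85)
t=snap('top');s=snap('scene')
o=np.zeros((600,800,3),np.uint8)
a=cv2.resize(t[110:280,235:375],None,fx=3,fy=3,interpolation=3);b=cv2.resize(s[200:340,230:365],None,fx=2.8,fy=2.8,interpolation=3)
o[:a.shape[0],:a.shape[1]]=a;o[:b.shape[0],422:422+b.shape[1]]=b
cv2.imwrite('pics/c4.png',o[:,:,::-1])
```

```text
[ 0.0004 -0.0006  0.0002] m turn 0.03 pos [ 0.5494 -0.0274  0.0302] yaw 90.88 F [-7.6 -1.2  5.3] op 0.3 t 13.6
```

View pics/c4.png

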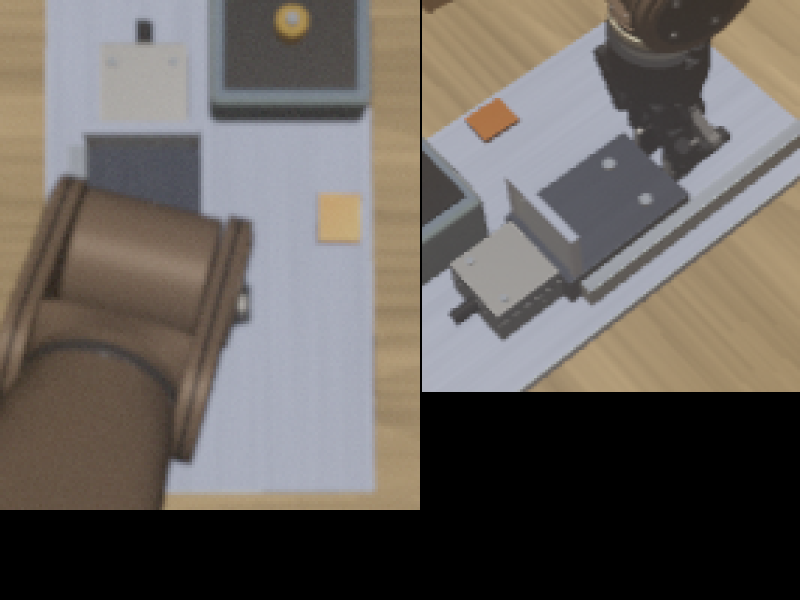

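Both views show the tongue fully inside, the foot against the switch face and the guard straight along the fence. Next I back off, rise, shut the gripper and go over the button.

Emit:
send_rows:
  steps:
    - [0.005,0,0,0,-0.4]
    - [0.03,0,0,0,-0.4]
    - [0.04,0,-0.03,0,-0.4]
    - [0.04,0,-0.08,0,-1]
    - [0.04,0,-0.13,0,-1]
    - [0.05,0.05,-0.13,0,-1]
    - [0.06,0.1,-0.13,0,-1]
    - [0.07,0.15,-0.13,0,-1]
    - [0.073,0.2,-0.13,0,-1]
    - [0.073,0.25,-0.13,0,-1]
    - [0.073,0.3,-0.13,0,-1]
    - [0.073,0.34,-0.13,0,-1]

```text
time: 14.9
eef_pos: [0.4732, 0.3143, 0.161]
tcp_rot: [-0.008, 1.0, 0.001, 0.001]
contact_force: [1.6, -0.3, 0.5]
opening: -0.001
finger_force: 0.0
```

Run:
```python
from h import *
to((.4765,.363,.12))
```

```text
[-0.0039  0.0485  0.0411] m turn None pos [0.4732 0.3143 0.161 ] yaw 90.91 F [ 1.6 -0.3  0.5] op -0.0 t 14.9
```

Emit:
send_rows:
  steps:
    - [-0.003,0.03,0.02,0,-1]
    - [-0.003,0.048,0.04,0,-1]
    - [-0.003,0.048,0.055,0,-1]
    - [-0.003,0.048,0.06,0,-1]
    - [-0.003,0.048,0.06,0,-1]

```text
time: 15.4
eef_pos: [0.475, 0.3583, 0.0994]
tcp_rot: [-0.007, 1.0, -0.0, -0.001]
contact_force: [0.1, -0.1, -0.1]
opening: -0.0
finger_force: 0.0
```

Run:
```python
from h import *
to((.4765,.363,.076))
t=snap('top');s=snap('scene')
o=np.zeros((600,800,3),np.uint8)
a=cv2.resize(t[110:280,235:375],None,fx=3,fy=3,interpolation=3);b=cv2.resize(s[290:430,400:535],None,fx=2.8,fy=2.8,interpolation=3)
o[:a.shape[0],:a.shape[1]]=a;o[:b.shape[0],422:422+b.shape[1]]=b
cv2.imwrite('pics/c5.png',o[:,:,::-1])
```

```text
[-0.0016  0.0047  0.0234] m turn None pos [0.475  0.3583 0.0994] yaw 90.8 F [ 0.1 -0.1 -0.1] op -0.0 t 15.4
```

View pics/c5.png

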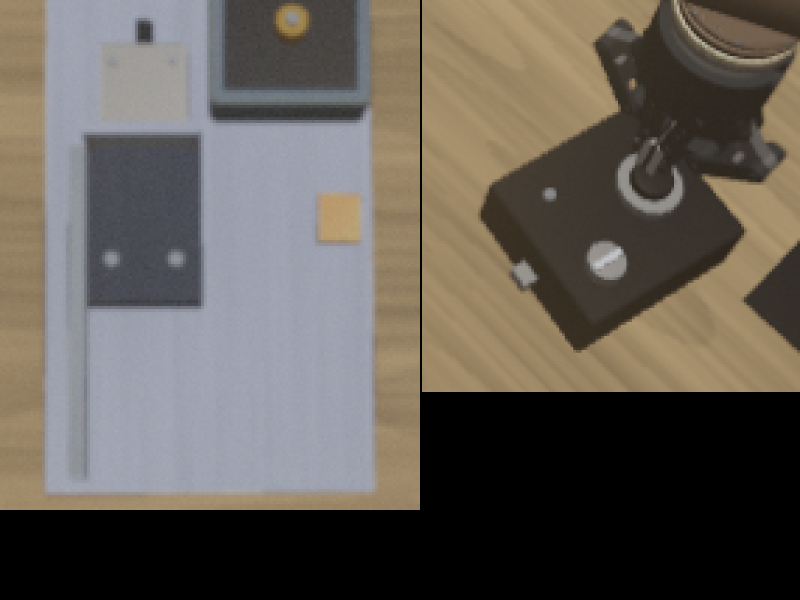

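The guard is home and straight: foot columns 87–201, front row ~133, touching the switch. The shut fingers are over the black cap inside the ring. I centre by the last few mm and press in small steps, watching the force.

Emit:
send_rows:
  steps:
    - [-0.001,0.004,0,0,-1]
    - [-0.001,0.004,0.01,0,-1]
    - [-0.001,0.004,0.018,0,-1]
    - [-0.001,0.004,0.018,0,-1]

```text
time: 15.9
eef_pos: [0.4765, 0.3633, 0.0817]
tcp_rot: [-0.007, 1.0, -0.0, 0.0]
contact_force: [0.7, 0.0, 3.1]
opening: -0.004
finger_force: 1.6
```

Emit:
send_rows:
  steps:
    - [0,0,0.002,0,-1]
    - [0,0,0.004,0,-1]
    - [0,0,0.004,0,-1]

```text
time: 16.2
eef_pos: [0.4765, 0.3634, 0.0791]
tcp_rot: [-0.008, 1.0, -0.0, 0.0]
contact_force: [-0.1, -1.9, 4.3]
opening: -0.001
finger_force: 2.4
```

Emit:
send_rows:
  steps:
    - [0,0,0.001,0,-1]
    - [0,0,0.002,0,-1]
    - [0,0,0.002,0,-1]

```text
time: 16.5
eef_pos: [0.4766, 0.3635, 0.0789]
tcp_rot: [-0.008, 1.0, -0.001, -0.0]
contact_force: [-4.2, -4.5, 13.3]
opening: 0.003
finger_force: 6.7
```

The motion stops hard at TCP z = 0.079 with 13 N. I hold slightly harder, then let up in steps to check the travel from the force.

Emit:
send_rows:
  steps:
    - [0,0,0.001,0,-1]
    - [0,0,0.001,0,-1]
    - [0,0,0.001,0,-1]

```text
time: 16.8
eef_pos: [0.4766, 0.3635, 0.0789]
tcp_rot: [-0.008, 1.0, -0.001, -0.0]
contact_force: [-6.0, -4.8, 17.4]
opening: -0.001
finger_force: 8.6
```

Emit:
send_rows:
  steps:
    - [0,0,-0.003,0,-1]
    - [0,0,-0.003,0,-1]

```text
time: 17.0
eef_pos: [0.4766, 0.3635, 0.0796]
tcp_rot: [-0.008, 1.0, -0.0, 0.0]
contact_force: [-0.8, -1.1, 4.9]
opening: -0.001
finger_force: 2.3
```

Emit:
send_rows:
  steps:
    - [0,0,-0.002,0,-1]
    - [0,0,-0.002,0,-1]

```text
time: 17.2
eef_pos: [0.4766, 0.3635, 0.0807]
tcp_rot: [-0.008, 1.0, 0.0, 0.0]
contact_force: [0.3, -1.3, 4.2]
opening: 0.003
finger_force: 1.9
```

Emit:
send_rows:
  steps:
    - [0,0,-0.002,0,-1]
    - [0,0,-0.002,0,-1]

```text
time: 17.4
eef_pos: [0.4766, 0.3635, 0.0825]
tcp_rot: [-0.007, 1.0, 0.0, 0.0]
contact_force: [1.1, -1.4, 2.8]
opening: 0.002
finger_force: 1.4
```

Emit:
send_rows:
  steps:
    - [0,0,-0.002,0,-1]
    - [0,0,-0.002,0,-1]

```text
time: 17.6
eef_pos: [0.4764, 0.3636, 0.0844]
tcp_rot: [-0.007, 1.0, 0.0, 0.0]
contact_force: [0.9, -0.8, 1.1]
opening: 0.001
finger_force: 0.9
```

Emit:
send_rows:
  steps:
    - [0,0,-0.002,0,-1]
    - [0,0,-0.002,0,-1]

```text
time: 17.8
eef_pos: [0.4756, 0.3635, 0.0859]
tcp_rot: [-0.007, 1.0, -0.0, -0.001]
contact_force: [-0.5, -0.2, -0.0]
opening: -0.0
finger_force: 0.0
```

The spring force runs from 5 N at 0.079 to zero at about 0.085, so the full 6 mm was pressed and released. I rise clear and make a last check.

Emit:
send_rows:
  steps:
    - [0,0,-0.03,0,-1]
    - [0,0,-0.07,0,-1]
    - [0,0,-0.1,0,-1]
    - [0,0,-0.1,0,-1]
    - [0,0,-0.1,0,-1]

```text
time: 18.3
eef_pos: [0.4761, 0.3636, 0.1866]
tcp_rot: [-0.008, 1.0, 0.0, 0.0]
contact_force: [1.2, -0.5, 0.0]
opening: -0.003
finger_force: 0.0
```

Run:
```python
from h import *
to((.4765,.363,.18))
t=snap('top')[:,:,::-1].astype(int);t0=cv2.imread('pics/t2.png').astype(int)
c=cv2.imread('pics/c5.png')  # guard unchanged since c5?
a=cv2.resize(t[110:280,235:375].astype(np.uint8),None,fx=3,fy=3,interpolation=3)
print('guard diff since c5',np.abs(a.astype(int)-c[:510,:420]).max(2)[100:330,60:230].mean())
print(ctrl.sign_off())
```

```text
[-0.0004 -0.0007  0.0066] m turn None pos [0.4761 0.3636 0.1866] yaw 90.86 F [ 1.2 -0.5  0. ] op -0.0 t 18.3
guard diff since c5 2.524143222506394
the job is handed in; nothing more can be done
None
```

The guard is home and straight in the interlock slot, the reset button was pressed its full 6 mm and let go, and the job was handed in at about 18 s; no verdict came back, and early on I sent shifts in millimetres instead of metres, which overran in free air without touching anything.

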